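# Gauge a centrifuge bucket bore

### The job

Check the bore of the blue-ringed centrifuge bucket with the spring bore gauge: take the gauge from its stand, set it fully down in that bore and let its plungers spring out against the wall, then push the green lock button down only until you feel it bite, so that it keeps the size without drawing the plungers in. Withdraw the locked gauge and hang it upright back in its stand with the size still held. Be gentle with the bucket and the stand, and leave the rack, jar and slide box alone.

Things in the scene. Friction and masses are not known exactly. Their poses are not given: they have to be found in the camera images.
- gauge_grip (a point): Grip centre of the loose bore gauge (0.32 kg): on its upright axis (z up), 38 mm above the collar's underside. Black column, 24 mm along x, 18 mm along y, between two orange paddles on its y sides (18 mm wide, 30 mm tall, centred 3 mm below this point), 48 mm over their outer faces when free, 33 mm when fully squeezed (8 N on each; grip with 15 to 25 N). Grip along y or x.
- gauge_collar (a point): Centre of the underside of the gauge's round collar (68 mm diameter, 8 mm thick). Below it a steel pilot, 40.4 mm in diameter, 40 mm long, its lowest 7 mm tapered to 33 mm. At the start the gauge hangs in the stand; in the bore it stands by itself, collar on the rim.
- plunger_l (a joint): How far the brass plunger on the +y side (22 mm below the collar's underside, one piece with the paddle above it) is in, m: 0 fully out (tips 51 mm apart), 0.0075 fully in (36 mm); a grip reaches about 0.007. Squeezing the paddles draws both in equally, letting go lets them spring out. In a bore of diameter D they rest at (0.051 - D) / 2.
- plunger_r (a joint): The same for the -y side.
- lock (a joint): How far the green button is pushed down, m: 0 up (starts within 0.002), 0.020 bottom. It stays where left; pulled up it frees. It slides at about 6 N. Its wedge stops the plungers from coming further out: with the plungers on a bore it bites somewhere past 8 mm, where the force rises to about 10 N within 1 to 2 mm. Pushing on (over 2 mm more) draws the plungers off the wall and spoils the size.
- lock_top (a point): Centre of the top of the green lock button, a cap 20 mm in diameter on the gauge's axis, 40 mm above gauge_grip when fully up; moves down with the button. Squeezing the paddles of the locked gauge does no harm: the plungers spring back out to the locked size.
- bucket_blue_mouth (a point): Centre of the bore mouth, in the plane of the rim, of the bucket to be gauged: an upright aluminium cup, 74 mm outer diameter, with a blue band and blue rim, fixed in a grey square holder (96 mm); rim 70 mm above the table. Bore 46 mm deep; its diameter is what the gauge is to find: the pilot enters with between 1 and 2 mm of play all round.
- bucket_red_mouth (a point): The same point of the other bucket, which has a red band and rim and a wider bore; not to be gauged.
- stand_hole (a point): Centre of the 55 mm hole, in the plane of the plate's top, of the fixed white gauge stand: a plate 104 mm square and 8 mm thick on four legs, its top 55 mm above the table. The gauge hangs in the hole, pilot down, its collar on the plate.
- bucket_blue: The blue-ringed bucket with its holder, fixed; origin on the table under the bore.
- stand: The gauge stand, fixed; origin on the table under the hole.
- tube_rack: Bystander: blue tube rack, 70 x 130 mm, 82 mm high with the tubes, loose; origin under its centre.
- reagent_jar: Bystander: amber jar with a blue cap, 56 mm in diameter, 75 mm high, loose; origin under its centre.
- slide_box: Bystander: yellow box, 85 x 55 x 32 mm, loose; origin under its centre.
Mind the look-alikes: they are no part of the job. Leave any pink look-alike of the part that bears gauge_grip alone.

How it is judged:
On the way, in this order (a step that is already met when the one before it is completed fails the run):
1. gauge seated in the blue bucket, plungers sprung out against the wall (horizontal distance between gauge_grip and bucket_blue_mouth below 0.005 m and z of gauge_grip in the frame of bucket_blue_mouth below 0.041 m and angle between gauge_grip's own z axis and vertical below 0.06 rad and value of joint plunger_l between 0.0029 and 0.0044 m and value of joint lock below 0.009 m), for 0.2 s.
2. lock pushed down to its bite there, plungers still at the bore (horizontal distance between gauge_grip and bucket_blue_mouth below 0.005 m and z of gauge_grip in the frame of bucket_blue_mouth below 0.041 m and angle between gauge_grip's own z axis and vertical below 0.06 rad and value of joint plunger_l between 0.0029 and 0.0044 m and value of joint lock above 0.0104 m), for 0.2 s.
3. gauge withdrawn clear of the bucket (z of gauge_grip in the frame of bucket_blue_mouth above 0.08 m), for 0.1 s.
At the end, for the whole second after the job is handed in: The gauge hangs in its stand: its axis within 10 mm of the hole's, collar on the plate (within 3 mm), tilted less than 0.06 rad; its lock is pushed in by more than 10.4 mm and its plungers hold the size of the blue bore (joint value between 0.0029 and 0.0044) (value of joint plunger_l between 0.0029 and 0.0044 m and value of joint lock above 0.0104 m and horizontal distance between gauge_grip and stand_hole below 0.01 m and z of gauge_grip in the frame of stand_hole between 0.034 and 0.041 m and angle between gauge_grip's own z axis and vertical below 0.06 rad); the robot touches nothing.
It fails at once if the blue bucket is loaded with more than 60 N (contact force between bucket_blue and anything else above 60 N).
It fails at once if the stand is loaded with more than 60 N (contact force between stand and anything else above 60 N).
It fails at once if a bystander is moved by more than 15 mm (distance of any of tube_rack, reagent_jar, slide_box from where it was at the start of the episode above 0.015 m).
It also fails if it takes over 72 s, if anything falls off the work surface, if the arm or the gripper's body presses on something with over 40 N, if the wrist force passes 120 N, or if a joint passes its speed limit or range.

### The arm

A 7-joint arm with a two-finger parallel gripper is mounted at the origin on the work surface. World frame = base frame: x ahead of the robot, y to its left, z up, the work surface at z = 0. Lengths are in m, angles in rad, forces in N, time in s.
With the tool pointing down it reaches from about 0.425 to 1.025 m from the base axis. Payload 9.4 kg.
Tool frame: the origin (TCP) lies on the mounting face of the last link; the fingertips stand 186 mm ahead of it and the grasp point (between the pads) lies 167 mm ahead of it; z points along the fingers, y is the line along which they close (so a half turn about z gives the same grasp; the last joint's range is limited). The gripper opens to 93 mm and grips with 3 to 60 N. Pads are 15 mm wide; open, the fingers measure 128 mm over their backs; the gripper's body (75 mm by 188 mm) begins 65 mm behind the grasp point.
Start: joints at [1.047, 0.599, -0.003, 1.599, 0.002, 0.943, -0.08], TCP at [0.313, -0.654, 0.405] pointing down, gripper open.
Joint ranges: [-2.57, 2.57], [-0.35, 1.97], [-1.29, 1.29], [0.11, 2.56], [-1.05, 4.19], [0.11, 1.86], [-2.63, 2.63]. Speed limits (rad/s): [2.22, 2.22, 3.01, 3.01, 3.14, 3.14, 3.14].

### API

Orientations are given as [roll, pitch, yaw] about the fixed x, y, z axes, in that order (R = Rz(yaw) Ry(pitch) Rx(roll)).
In Python, from plant import read_state, vision, order, spotter gives the robot as it stands.
- The arm moves only by the tool step_arm, never from a script. Its argument "commands" is a list of rows, each a list of 5 numbers: the shift along the tool's x, y, z in mm, then the turn about the tool's z in degrees, then the opening, from 0 (shut) to 1 (fully open). In form: [[x, y, z, spin, jaw], ...]. A call has 1 to 10 rows; each row shifts and turns the commanded pose from where the row before left it, along the tool's axes as they then stand; what a row does not reach is not made up. A row lasts 1/10 s, in which the tool goes at most 50 mm and 8.59 degrees, less where a joint would pass 70% of its speed; a pose out of reach is approached as far as the arm can. A call is refused whole if a number of a shift passes 50 or a number of a turn 8.59, either way. A call with a gripper value outside its range is refused whole. The fingers move at their own pace and stop on an object; the grip force is fixed at half the most. Time passes only in rows, so rows that do not move let the fingers close. It gives the time, the measured TCP pose, the force, the opening and the grip force at its end, in the units of the state.
- read_state(): the state, without advancing time (a new reading comes with each control period).
- vision.grab_frame(name): name is "scene" or "side" or "wrist"; returns the picture (384x512x3 uint8, red, green, blue); there is no depth.
- vision.camera_model(name): a dict with "fx", "fy", "cx", "cy" (pixels), "k1" (the pictures are not rectified: a ray, as slopes to the right and down, at radius r is drawn at 1 + k1 r^2 times it, then the intrinsics apply), "cam_to_world" (4x4, takes a point from camera to world coordinates). Camera axes: x right, y up, looking along -z (the intrinsics and any distortion apply to the point x, -y, -z); pixel columns grow to the right and rows downward; lengths in m; the calibration is good to about 2 mm. A picture is of the moment at which its call begins: read the wrist's pose just before it. camera_model takes no time and is no camera call; for the wrist camera it gives the pose at the moment of the call.
- order.close_job(): hands the job in; it is judged then, once.
Trained networks look in the newest picture that a camera, given by its name, has taken for a name from the list of things; names that differ only in an ending like _2 or _b are one class to them, and where a whole thing is asked for, a point or a joint stands for the part that bears it (a point fixed in the world has none). Each returns a list of dicts, best first, with "score" (0 to 1); they miss things now and then, are a little off and sometimes report something else, mostly with a low value. They report only what shows in the picture. A call takes as long as a camera call. They do not tell look-alikes from the thing itself.
- spotter.trace(camera, target): "region" (384x512 bool, what is visible of it) and "box" ([left, top, width, height] in pixels, round what is visible of it).
The state is a dict: "time_s": time; "joint_pos": joint angles; "qvel": joint speeds; "effort": joint torques, N m; "tool_pos": TCP position; "eef_rot": TCP orientation; "contact_force": force on the tool from outside, world axes, zero at the start; "moment": the same for the moment, N m; "width": finger opening in m; "finger_force": force on a finger pad.
Only numpy, scipy, OpenCV 4.12 (cv2) and the standard library are available. Lean on these libraries where they do the work, as an engineer would, in place of code of your own. Each camera call takes 0.05 s, during which the arm holds its last target. There are 200 camera calls.

## Working session

There is one attempt and no reset: what is moved stays moved. The work goes in short steps, Python scripts to look and compute and a tool call to move; the robot and the scene stay as the last step left them, time stands still between calls to the robot, and variables do not carry over. Pictures are saved under pics/ and viewed, at most 10 in all, crops included, and the job is handed in when it is done.

Besides the shell and the picture viewer there is one more tool, called by a JSON object that holds its "op" and its "data", one argument or row to a line. step_arm: Moves the arm, as the interface text tells. Its arguments: {"type":"object","properties":{"commands":{"type":"array"}},"required":["commands"]}

```bash
mkdir -p pics; cat > h.py <<'E'
import numpy as np, cv2
from plant import read_state, vision, order, spotter
def ray(cam,px,M=None):
    m=M or vision.camera_model(cam)
    K=np.array([[m["fx"],0,m["cx"]],[0,m["fy"],m["cy"]],[0,0,1.]])
    p=cv2.undistortPoints(np.array([[px]],float),K,np.array([m["k1"],0,0,0.]))[0,0]
    T=np.array(m["cam_to_world"]); d=T[:3,:3]@np.array([p[0],-p[1],-1.]); return T[:3,3],d
def atz(cam,px,z,M=None):
    o,d=ray(cam,px,M); return o+d*(z-o[2])/d[2]
def grab(cam,name=None,crop=None,scale=1):
    im=vision.grab_frame(cam)
    if name:
        o=im if crop is None else im[crop[1]:crop[1]+crop[3],crop[0]:crop[0]+crop[2]]
        o=cv2.resize(o,None,fx=scale,fy=scale,interpolation=cv2.INTER_CUBIC)
        cv2.imwrite("pics/"+name+".png",o[:,:,::-1])
    return im
E
python3 - <<'E'
from h import *
a=grab("scene");b=grab("side")
print({k:(np.round(v,4).tolist()) for k,v in read_state().items()})
cv2.imwrite("pics/a.png",cv2.resize(np.hstack([a]),(768,576))[:,:,::-1])
for n in ["gauge_grip","bucket_blue","bucket_red_mouth","stand","tube_rack","reagent_jar","slide_box"]:
  for c in ["scene","side"]:
    try: print(n,c,[(round(r["score"],2),r["box"]) for r in spotter.trace(c,n)][:3])
    except Exception as e: print(n,c,e)
E
```

```text
{'time_s': 0.1, 'joint_pos': [1.0473, 0.6001, -0.0025, 1.6001, 0.0018, 0.9429, -0.0798], 'qvel': [-0.0003, -0.002, -0.0003, -0.0018, 0.0003, -0.001, -0.0012], 'effort': [0.0056, -76.6563, 1.5031, -25.2939, -0.0522, 0.0136, 0.0001], 'tool_pos': [0.3132, -0.6537, 0.4039], 'eef_rot': [-3.1402, 0.0001, 0.4468], 'contact_force': [1.2293, 0.0219, -0.3574], 'moment': [-0.0124, -0.0131, -0.0163], 'finger_force': 0.0, 'width': 0.093}
gauge_grip scene [(0.79, [265.6, 136.3, 23.4, 37.3]), (0.7, [276.1, 210.0, 29.0, 37.6]), (0.59, [233.5, 164.1, 25.5, 31.1])]
gauge_grip side [(0.95, [197.7, 228.5, 30.7, 48.3]), (0.76, [303.5, 212.0, 28.1, 40.4]), (0.56, [254.3, 190.0, 24.8, 31.1])]
bucket_blue scene [(0.85, [151.8, 143.9, 35.4, 36.4])]
bucket_blue side [(0.91, [276.5, 142.6, 28.5, 34.6]), (0.23, [253.7, 200.6, 10.3, 14.0])]
bucket_red_mouth scene [(0.55, [300.3, 184.2, 37.7, 45.9])]
bucket_red_mouth side [(0.57, [242.8, 256.6, 44.5, 53.8])]
stand scene [(0.59, [221.3, 172.8, 55.8, 44.7])]
stand side [(0.98, [236.9, 194.1, 52.7, 49.5])]
tube_rack scene [(0.71, [145.6, 189.2, 58.9, 55.2])]
tube_rack side [(0.77, [202.8, 151.8, 40.5, 48.9])]
reagent_jar scene [(0.98, [238.4, 224.4, 22.1, 33.5])]
reagent_jar side [(0.6, [192.4, 207.0, 21.5, 32.7])]
slide_box scene [(0.85, [305.3, 264.3, 42.6, 41.9])]
slide_box side [(0.8, [134.6, 276.7, 46.3, 44.0]), (0.57, [252.1, 187.8, 27.4, 33.5])]
```

View pics/a.png

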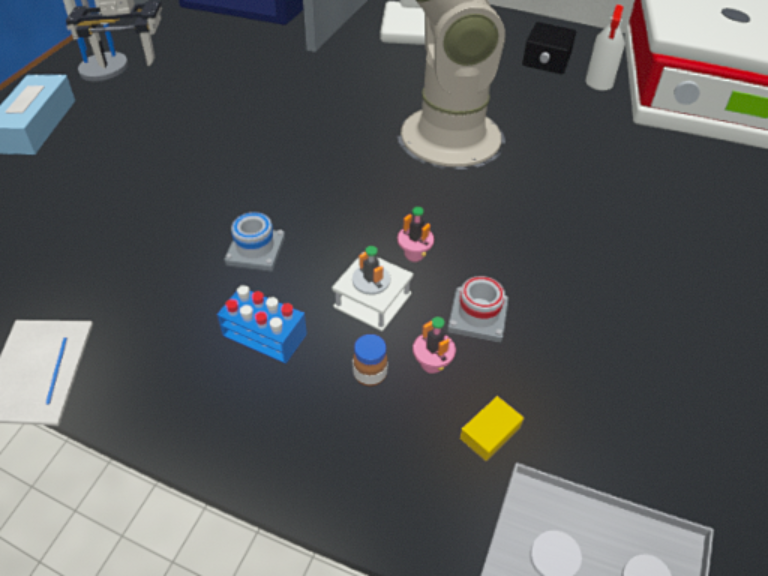

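The picture shows three gauges, in 768-px coordinates. The one in the white stand at (371,268), with a grey collar, fits the description. The pink-collared ones at (416,235) and (435,345) are look-alikes. The blue bucket is at (252,225), and the red one at (483,295) is not to be gauged.

```bash
python3 - <<'E'
from h import *
a=grab("scene","b",(200,120,150,140),4);b=grab("side")
s=256/384
def tri(p,q):
    o1,d1=ray("scene",p);o2,d2=ray("side",q)
    t=np.linalg.lstsq(np.c_[d1,-d2],o2-o1,rcond=None)[0]
    x,y=o1+d1*t[0],o2+d2*t[1]; return np.round((x+y)/2,4),round(np.linalg.norm(x-y),4)
c=lambda b:(b[0]+b[2]/2,b[1]+b[3]/2)
B={}
for n in ["stand","bucket_blue","tube_rack","reagent_jar","slide_box","gauge_grip"]:
    r=[c(spotter.trace(k,n)[0]["box"]) if spotter.trace(k,n) else None for k in("scene","side")]
    if None not in r and n!="gauge_grip": print(n,tri(*r))
sc=[(277.3,155),(290.6,228.8),(246.2,179.6)];
for p in sc: print("scene gauge z=.09",np.round(atz("scene",p,.09),3))
for p in [(213,252.6),(317.5,232.2),(266.7,205.5)]: print("side gauge z=.09",np.round(atz("side",p,.09),3))
print("blue rim",atz("scene",(251.5*s,222*s),.07),"stand", atz("scene",(373*s,282*s),.055))
E
```

```text
stand (array([0.5491, 0.0255, 0.025 ]), np.float64(0.0074))
bucket_blue (array([ 0.5224, -0.2271,  0.0279]), np.float64(0.0029))
tube_rack (array([ 0.7029, -0.1173,  0.0339]), np.float64(0.0022))
reagent_jar (array([0.6964, 0.0833, 0.0321]), np.float64(0.0059))
slide_box (array([0.7305, 0.295 , 0.0062]), np.float64(0.0078))
scene gauge z=.09 [0.443 0.067 0.09 ]
scene gauge z=.09 [0.666 0.18  0.09 ]
scene gauge z=.09 [0.561 0.024 0.09 ]
side gauge z=.09 [0.626 0.207 0.09 ]
side gauge z=.09 [0.416 0.095 0.09 ]
side gauge z=.09 [0.545 0.036 0.09 ]
blue rim [ 0.5174142  -0.23693808  0.07      ] stand [0.55649178 0.02947575 0.055     ]
```

View pics/b.png

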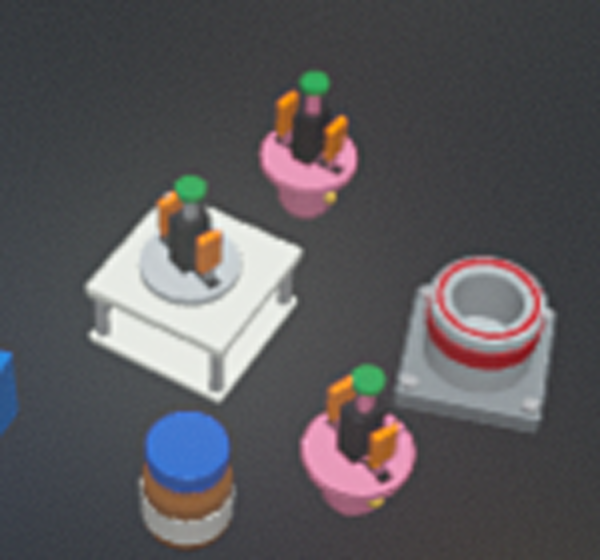

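The crop confirms it: the gauge in the white stand, with its grey collar at crop (190,265), is the right one, and both look-alikes have pink collars. I'll work out its yaw and the moves.

```bash
cat >> h.py <<'E'
from scipy.spatial.transform import Rotation as Ro
def delta(target,yaw=None):
    s=read_state(); R=Ro.from_euler("xyz",s["eef_rot"])
    print("t",round(s["time_s"],2),"pos",np.round(s["tool_pos"],4),"rot",np.round(s["eef_rot"],4),"F",np.round(s["contact_force"],1),"w",round(s["width"],4))
    print("tool shift mm",np.round(R.inv().apply(np.array(target)-s["tool_pos"])*1000,1), "spin", None if yaw is None else np.round(np.degrees(-(yaw-s["eef_rot"][2])),2))
E
python3 - <<'E'
from h import *
p=atz("scene",(242,173.75),.09);q=atz("scene",(252,183),.09);print(p,q,np.linalg.norm(p-q),np.degrees(np.arctan2(*(q-p)[[1,0]])))
delta((.53,-.18,.40)); delta((.55,.03,.42))
m=vision.camera_model("wrist");print(np.round(m["cam_to_world"],3),m["fx"],m["k1"])
E
```

```text
[0.54616361 0.00599006 0.09      ] [0.56636711 0.04243159 0.09      ] 0.041667329180809454 60.99561994370012
t 2.1 pos [ 0.3133 -0.6538  0.4047] rot [-3.1415  0.      0.4468] F [-0.3 -0.1  0.1] w 0.0929
tool shift mm [ 400.2 -333.7    4.7] spin None
t 2.1 pos [ 0.3133 -0.6538  0.4047] rot [-3.1415  0.      0.4468] F [-0.3 -0.1  0.1] w 0.0929
tool shift mm [ 509.  -514.4  -15.3] spin None
[[ 0.433  0.868  0.244  0.383]
 [-0.902  0.416  0.118 -0.622]
 [ 0.001 -0.271  0.963  0.384]
 [ 0.     0.     0.     1.   ]] 296.4794391124652 -0.002817692258516474
```

{"op": "step_arm", "data": {
  "commands": [
    [36,-30,0,0,1],
    [36,-30,0,0,1],
    [36,-30,0,0,1],
    [36,-30,0,0,1],
    [36,-30,0,0,1],
    [36,-30,0,0,1],
    [36,-30,0,0,1],
    [36,-30,0,0,1],
    [36,-30,0,0,1],
    [36,-30,0,0,1]
  ]
}}

```text
time_s: 3.1
tool_pos: [0.5088, -0.226, 0.405]
eef_rot: [3.141, -0.0, 0.447]
contact_force: [0.4, -0.0, 0.4]
width: 0.0927
finger_force: 0.0
```

{"op": "step_arm", "data": {
  "commands": [
    [0,0,0,8.5,1],
    [0,0,0,8.5,1],
    [0,0,0,8.5,1],
    [0,0,0,8.5,1],
    [0,0,0,8.5,1],
    [0,0,0,8.5,1],
    [0,0,0,3.5,1],
    [0,0,0,0,1],
    [0,0,0,0,1]
  ]
}}

```text
time_s: 4.0
tool_pos: [0.5084, -0.2276, 0.4048]
eef_rot: [3.142, -0.0, -0.502]
contact_force: [-0.1, -0.3, 0.7]
width: 0.0929
finger_force: 0.0
```

```bash
python3 - <<'E'
from h import *
grab("wrist","w1",None,1.5)
for n in ["bucket_blue","stand","gauge_grip"]:print(n,[(round(r["score"],2),r["box"]) for r in spotter.trace("wrist",n)][:3])
delta((.556,.027,.42),np.radians(-29))
E
```

```text
bucket_blue [(0.61, [199.2, 102.7, 107.4, 105.7])]
stand [(0.64, [0.1, 182.8, 128.7, 90.3])]
gauge_grip [(0.61, [10.6, 216.4, 70.3, 38.8])]
t 4.2 pos [ 0.5082 -0.2278  0.4047] rot [-3.1415 -0.     -0.5035] F [ 1.2  0.7 -0.4] w 0.0931
tool shift mm [ -81.1 -246.2  -15.2] spin 0.15
```

View pics/w1.png

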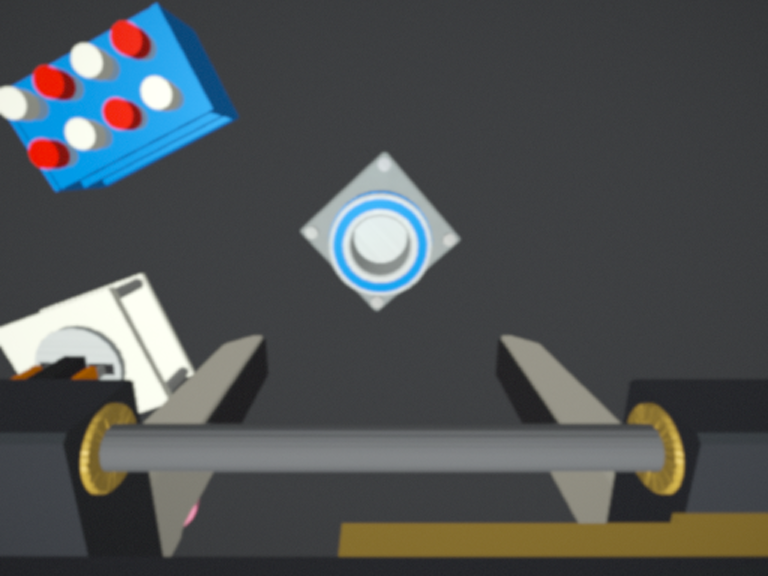

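The blue bucket mouth shows cleanly at (380,243) in the 1.5x wrist view, with the stand and gauge at lower left. I'll fit the rim and go to the stand.

```bash
cat > rim.py <<'E'
from h import *
def rim():
    im=grab("wrist");m=vision.camera_model("wrist")
    h=cv2.cvtColor(im,cv2.COLOR_RGB2HSV)
    k=cv2.inRange(h,(95,120,100),(120,255,255)); r=spotter.trace("wrist","bucket_blue")[0]["box"]
    z=np.zeros_like(k);x,y,w,hh=map(int,r);z[y-5:y+hh+5,x-5:x+w+5]=k[y-5:y+hh+5,x-5:x+w+5]
    cs,hi=cv2.findContours(z,cv2.RETR_CCOMP,cv2.CHAIN_APPROX_NONE)
    out=[]
    for c in sorted(cs,key=cv2.contourArea)[-2:]:
        P=np.array([atz("wrist",p[0].astype(float),.07,m) for p in c])[:,:2]
        (cx,cy),rr=cv2.minEnclosingCircle(P.astype(np.float32)*1000)
        A=np.c_[2*P,np.ones(len(P))];s=np.linalg.lstsq(A,(P**2).sum(1),rcond=None)[0]
        print("circle",np.round(s[:2],4),"r",round(np.sqrt(s[2]+s[:2]@s[:2]),4))
E
python3 -c "
from rim import *
rim(); delta((.556,.027,.42),np.radians(-29))"
```

```text
circle [ 0.527  -0.2361] r 0.0278
circle [ 0.527  -0.2361] r 0.0325
t 4.3 pos [ 0.5082 -0.2278  0.4047] rot [-3.1416  0.     -0.504 ] F [-0.3 -0.4 -0.9] w 0.093
tool shift mm [ -81.2 -246.2  -15.3] spin 0.12
```

{"op": "step_arm", "data": {
  "commands": [
    [-7,-25,0,0,1],
    [-7,-25,0,0,1],
    [-7,-25,0,0,1],
    [-7,-25,0,0,1],
    [-7,-25,0,0,1],
    [-7,-25,0,0,1],
    [-7,-25,0,0,1],
    [-7,-25,0,0,1],
    [-7,-25,0,0,1],
    [-18,-21,0,0,1]
  ]
}}

```text
time_s: 5.3
tool_pos: [0.5573, 0.0277, 0.4047]
eef_rot: [-3.141, -0.001, -0.504]
contact_force: [0.6, -0.2, 0.7]
width: 0.093
finger_force: 0.0
```

{"op": "step_arm", "data": {
  "commands": [
    [-40,0,0,0,1],
    [0,0,0,0,1],
    [0,0,0,0,1]
  ]
}}

```text
time_s: 5.6
tool_pos: [0.521, 0.0464, 0.405]
eef_rot: [-3.141, -0.0, -0.503]
contact_force: [-0.1, -0.5, 0.3]
width: 0.093
finger_force: 0.0
```

```bash
python3 - <<'E'
from h import *
grab("wrist","w2",None,1.5)
for n in ["stand","gauge_grip"]:print(n,[(round(r["score"],2),r["box"]) for r in spotter.trace("wrist",n)][:3])
delta((.556,.027,.42),np.radians(-29))
E
```

```text
stand [(0.64, [198.2, 82.0, 117.4, 119.2])]
gauge_grip [(0.85, [227.2, 110.2, 63.8, 64.4]), (0.76, [51.6, 106.9, 87.8, 58.8]), (0.67, [260.7, 225.2, 59.0, 58.0])]
t 5.75 pos [0.522  0.0454 0.4049] rot [-3.1413e+00 -9.0000e-04 -5.0550e-01] F [-0.  -0.6  0.1] w 0.0933
tool shift mm [ 38.7  -0.4 -15.1] spin 0.04
```

View pics/w2.png

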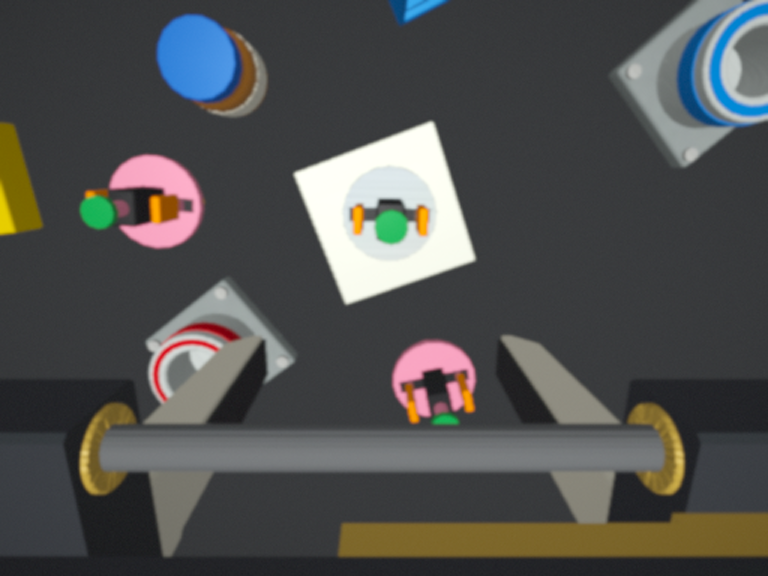

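The gauge is in the stand at (390,215), paddles level at (358,219) and (423,219), so the tool yaw already matches. A pink look-alike at (434,380) is about 0.12 m away along tool x.

```bash
python3 - <<'E'
from h import *
im=grab("wrist");m=vision.camera_model("wrist");hsv=cv2.cvtColor(im,cv2.COLOR_RGB2HSV)
def cen(lo,hi,box):
    k=cv2.inRange(hsv,lo,hi);x,y,w,h=box;z=np.zeros_like(k);z[y:y+h,x:x+w]=k[y:y+h,x:x+w]
    n,l,s,c=cv2.connectedComponentsWithStats(z);i=[j for j in np.argsort(-s[1:,4])+1 if s[j,4]>20];return [(c[j],s[j,4]) for j in i[:2]]
g=cen((45,100,60),(80,255,255),(225,105,70,70));print("green",[(p,np.round(atz("wrist",p,.1325,m),4)) for p,_ in g])
o=cen((5,150,120),(20,255,255),(225,105,70,70));W=[atz("wrist",p,.10,m) for p,_ in o];print("paddles",o,W,"mid",np.mean(W,0))
d=W[1]-W[0];print("ang",np.degrees(np.arctan2(d[1],d[0])),np.linalg.norm(d))
k=cv2.inRange(hsv,(0,0,200),(180,50,255));n,l,s,c=cv2.connectedComponentsWithStats(k);i=1+np.argmax(s[1:,4]);print(s[i])
pts=np.argwhere(l==i)[:,::-1].astype(np.float32);r=cv2.boxPoints(cv2.minAreaRect(cv2.convexHull(pts)))
C=np.array([atz("wrist",p,.055,m) for p in r]);print("plate",C.mean(0),[np.linalg.norm(C[j]-C[j-1]) for j in range(4)])
t=np.mean(W,0);delta((t[0],t[1],.26),np.radians(-29))
E
```

```text
green [(array([259.81122449, 152.04591837]), array([0.5568, 0.0212, 0.1325]))]
paddles [(array([280.36792453, 147.91509434]), np.int32(106)), (array([237.9047619 , 146.98809524]), np.int32(84))] [array([0.54649721, 0.00372467, 0.1       ]), array([0.5668819 , 0.03875469, 0.1       ])] mid [0.55668956 0.02123968 0.1       ]
ang 59.80399344694982 0.04052946068991886
[ 196   83  120  120 7880]
plate [0.55321465 0.0237854  0.055     ] [np.float64(0.10691696377162659), np.float64(0.10375363066629471), np.float64(0.10371154445508667), np.float64(0.1124633804890738)]
t 5.8 pos [0.522  0.0453 0.4048] rot [-3.1415e+00 -7.0000e-04 -5.0570e-01] F [ 1.2  0.4 -0.9] w 0.0928
tool shift mm [ 42.    4.3 144.8] spin 0.02
```

{"op": "step_arm", "data": {
  "commands": [
    [42,4,0,1.2,1],
    [0,0,40,0,1],
    [0,0,40,0,1],
    [0,0,40,0,1],
    [0,0,25,0,1],
    [0,0,0,0,1],
    [0,0,0,0,1]
  ]
}}

```text
time_s: 6.5
tool_pos: [0.5566, 0.0217, 0.2598]
eef_rot: [3.141, 0.0, -0.526]
contact_force: [0.4, 0.3, 0.2]
width: 0.0929
finger_force: 0.0
```

```bash
python3 - <<'E'
from h import *
grab("wrist","w3",None,1.5)
delta((.5567,.0212,.26),np.radians(-30.2))
E
```

```text
t 6.55 pos [0.5567 0.0218 0.2606] rot [-3.1411e+00 -9.0000e-04 -5.2610e-01] F [ 0.2  0.6 -0.1] w 0.0929
tool shift mm [0.3 0.6 0.6] spin 0.06
```

View pics/w3.png

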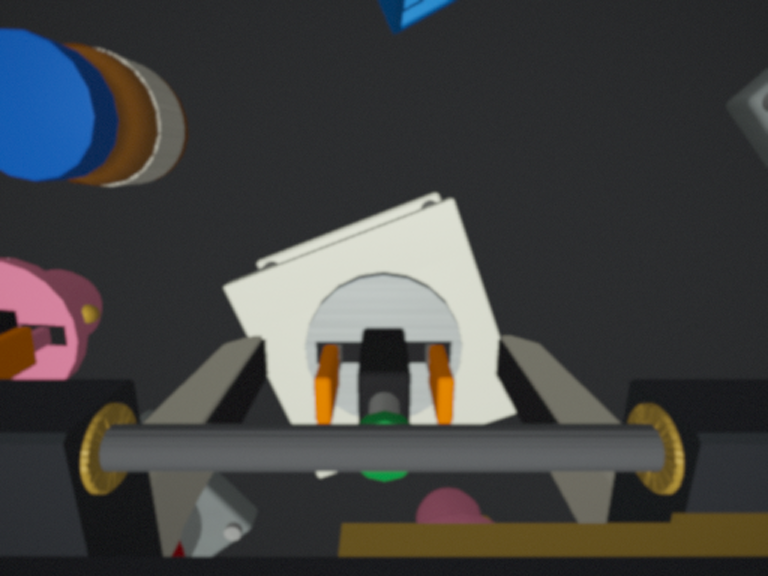

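The fingers straddle the paddles evenly at (326,385) and (441,385). Now I'll close with a moderate opening target.

{"op": "step_arm", "data": {
  "commands": [
    [0,0,0,0,0.33],
    [0,0,0,0,0.33],
    [0,0,0,0,0.33],
    [0,0,0,0,0.33],
    [0,0,0,0,0.33],
    [0,0,0,0,0.33]
  ]
}}

```text
time_s: 7.15
tool_pos: [0.556, 0.0223, 0.2598]
eef_rot: [3.142, 0.0, -0.525]
contact_force: [-2.7, -4.0, 4.5]
width: 0.0495
finger_force: 3.0
```

{"op": "step_arm", "data": {
  "commands": [
    [0,0,0,0,0.33],
    [0,0,0,0,0.33],
    [0,0,0,0,0.33],
    [0,0,0,0,0.33],
    [0,0,0,0,0.33]
  ]
}}

```text
time_s: 7.65
tool_pos: [0.5559, 0.0221, 0.2601]
eef_rot: [3.141, 0.0, -0.526]
contact_force: [-3.2, -0.6, 7.4]
width: 0.0329
finger_force: 30.0
```

{"op": "step_arm", "data": {
  "commands": [
    [0,0,-5,0,0.33],
    [0,0,-10,0,0.33],
    [0,0,-20,0,0.33],
    [0,0,-30,0,0.33],
    [0,0,-35,0,0.33],
    [0,0,-10,0,0.33],
    [0,0,0,0,0.33]
  ]
}}

```text
time_s: 8.35
tool_pos: [0.5562, 0.0225, 0.3711]
eef_rot: [-3.14, -0.002, -0.525]
contact_force: [-0.3, -0.6, -3.6]
width: 0.0324
finger_force: 30.0
```

```bash
python3 - <<'E'
from h import *
delta((.527-.05*.87,-.2361+.05*.5,.37),np.radians(-30.2))
E
```

```text
t 8.35 pos [0.5562 0.0225 0.3711] rot [-3.1396e+00 -2.3000e-03 -5.2510e-01] F [-0.3 -0.6 -3.6] w 0.0324
tool shift mm [ 54.2 238.5   0.7] spin 0.12
```

{"op": "step_arm", "data": {
  "commands": [
    [3,12,0,0,0.33],
    [6,26,0,0,0.33],
    [6,30,0,0,0.33],
    [7,30,0,0,0.33],
    [7,30,0,0,0.33],
    [7,30,0,0,0.33],
    [6,30,0,0,0.33],
    [6,26,0,0,0.33],
    [6,24,0,0,0.33],
    [0,0,0,0,0.33]
  ]
}}

```text
time_s: 9.35
tool_pos: [0.4811, -0.2146, 0.3681]
eef_rot: [3.139, 0.002, -0.531]
contact_force: [0.4, -0.3, -3.4]
width: 0.0328
finger_force: 30.0
```

{"op": "step_arm", "data": {
  "commands": [
    [0,0,0,0,0.33],
    [0,0,0,0,0.33],
    [0,0,0,0,0.33]
  ]
}}

```text
time_s: 9.65
tool_pos: [0.4836, -0.2098, 0.3692]
eef_rot: [-3.142, 0.001, -0.524]
contact_force: [0.3, 0.0, -3.7]
width: 0.0322
finger_force: 30.0
```

```bash
python3 - <<'E'
from rim import *
grab("wrist","w4",None,1.5)
try: rim()
except Exception as e: print(e)
delta((.527,-.2361,.37),np.radians(-30.2))
E
```

```text
t 9.8 pos [ 0.4837 -0.21    0.3696] rot [-3.1416e+00  3.0000e-04 -5.2400e-01] F [ 0.4  0.4 -4.2] w 0.0325
tool shift mm [50.6  0.9 -0.4] spin 0.18
```

View pics/w4.png

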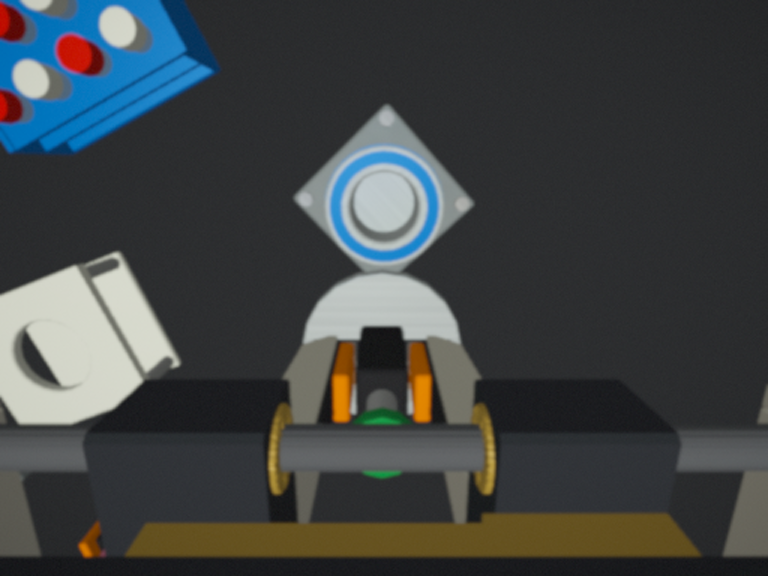

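The held gauge is upright with its collar at (382,330). The blue rim at (385,205) and the empty stand hole at (52,353) are both clear, so I'll measure both directly.

```bash
python3 - <<'E'
from h import *
im=grab("wrist");m=vision.camera_model("wrist");hsv=cv2.cvtColor(im,cv2.COLOR_RGB2HSV)
def fit(P):
    A=np.c_[2*P,np.ones(len(P))];s=np.linalg.lstsq(A,(P**2).sum(1),rcond=None)[0];return np.round(s[:2],4),round(np.sqrt(s[2]+s[:2]@s[:2]),4)
W=lambda c,z:np.array([atz("wrist",p.astype(float),z,m) for p in c.reshape(-1,2)])[:,:2]
k=cv2.inRange(hsv,(95,120,90),(120,255,255));z=np.zeros_like(k);z[92:180,210:305]=k[92:180,210:305]
for c in sorted(cv2.findContours(z,cv2.RETR_CCOMP,cv2.CHAIN_APPROX_NONE)[0],key=cv2.contourArea)[-2:]: print("rim",fit(W(c,.07)))
# stand hole: sample radial edge at top surface: right-hand/lower boundary dark->white uses dark part + shading edge
g=cv2.cvtColor(im,cv2.COLOR_RGB2GRAY).astype(float)
c0=np.array([34.7,235.3]);E=[]
gb=cv2.GaussianBlur(g,(0,0),1)
for a in np.linspace(0,2*np.pi,60,endpoint=False):
    d=np.array([np.cos(a),np.sin(a)]);r=np.arange(17,33,.25)
    q=c0+r[:,None]*d; v=cv2.remap(gb.astype(np.float32),q[:,0].astype(np.float32)[None],q[:,1].astype(np.float32)[None],cv2.INTER_LINEAR)[0]
    G=np.gradient(v);i=np.argmax(G)
    if G[i]>1: E.append(q[i])
P=W(np.array(E),.055);print("hole",len(P),fit(P))
ctr,r=fit(P);res=np.abs(np.linalg.norm(P-ctr,axis=1)-r);P=P[res<np.median(res)*2.5];print(len(P),fit(P))
# collar direction check: green cap / collar centre
k=cv2.inRange(hsv,(45,100,60),(80,255,255));z=np.zeros_like(k);z[265:320,230:285]=k[265:320,230:285]
delta((.527,-.2361,.37),np.radians(-30.2))
E
```

```text
rim (array([ 0.5269, -0.2361]), np.float64(0.0274))
rim (array([ 0.527 , -0.2361]), np.float64(0.0328))
hole 32 (array([0.5539, 0.0215]), np.float64(0.028))
31 (array([0.5539, 0.0215]), np.float64(0.028))
t 9.85 pos [ 0.4836 -0.2101  0.3697] rot [-3.1415e+00  1.0000e-04 -5.2430e-01] F [-1.1 -0.8 -3.6] w 0.0329
tool shift mm [50.5  0.8 -0.3] spin 0.16
```

{"op": "step_arm", "data": {
  "commands": [
    [15,0.8,0,0,0.33],
    [20,0,0,0,0.33],
    [15,0,0,0,0.33],
    [0,0,15,0,0.33],
    [0,0,20,0,0.33],
    [0,0,12,0,0.33],
    [0,0,0,0,0.33],
    [0,0,0,0,0.33]
  ]
}}

```text
time_s: 10.65
tool_pos: [0.5264, -0.2364, 0.3229]
eef_rot: [3.141, 0.0, -0.525]
contact_force: [-0.1, 0.0, -3.0]
width: 0.0324
finger_force: 30.0
```

```bash
python3 - <<'E'
from h import *
delta((.527,-.2361,.275),np.radians(-30.2))
E
```

```text
t 10.65 pos [ 0.5264 -0.2364  0.3229] rot [ 3.1415e+00  3.0000e-04 -5.2520e-01] F [-0.1  0.  -3. ] w 0.0324
tool shift mm [ 0.4 -0.6 47.9] spin 0.11
```

{"op": "step_arm", "data": {
  "commands": [
    [0,0,4,0,0.33],
    [0,0,4,0,0.33],
    [0,0,4,0,0.33],
    [0,0,3,0,0.33],
    [0,0,3,0,0.33],
    [0,0,0,0,0.33]
  ]
}}

```text
time_s: 11.25
tool_pos: [0.5262, -0.2364, 0.3043]
eef_rot: [3.141, 0.001, -0.525]
contact_force: [0.3, 0.7, -4.4]
width: 0.0332
finger_force: 30.0
```

{"op": "step_arm", "data": {
  "commands": [
    [0,0,4,0,0.33],
    [0,0,5,0,0.33],
    [0,0,5,0,0.33],
    [0,0,5,0,0.33],
    [0,0,5,0,0.33],
    [0,0,2,0,0.33],
    [0,0,0,0,0.33]
  ]
}}

```text
time_s: 11.95
tool_pos: [0.5262, -0.2364, 0.2783]
eef_rot: [3.141, 0.001, -0.525]
contact_force: [0.0, 0.6, -4.0]
width: 0.0326
finger_force: 30.0
```

{"op": "step_arm", "data": {
  "commands": [
    [0,0,1,0,0.33],
    [0,0,1,0,0.33],
    [0,0,1,0,0.33],
    [0,0,0,0,0.33]
  ]
}}

```text
time_s: 12.35
tool_pos: [0.5263, -0.2364, 0.2757]
eef_rot: [3.142, 0.0, -0.525]
contact_force: [-0.6, 0.5, -4.6]
width: 0.033
finger_force: 30.0
```

{"op": "step_arm", "data": {
  "commands": [
    [0,0,0.5,0,0.33],
    [0,0,0.5,0,0.33],
    [0,0,0,0,0.4],
    [0,0,0,0,0.5],
    [0,0,0,0,0.6],
    [0,0,0,0,0.7],
    [0,0,0,0,1],
    [0,0,0,0,1],
    [0,0,0,0,1],
    [0,0,0,0,1]
  ]
}}

```text
time_s: 13.35
tool_pos: [0.5263, -0.2365, 0.2747]
eef_rot: [3.142, -0.0, -0.525]
contact_force: [0.3, 0.7, 0.9]
width: 0.089
finger_force: 0.0
```

{"op": "step_arm", "data": {
  "commands": [
    [0,0,0,0,1],
    [0,0,0,0,1],
    [0,0,0,0,1],
    [0,0,0,0,1]
  ]
}}

```text
time_s: 13.75
tool_pos: [0.5263, -0.2364, 0.2747]
eef_rot: [3.142, 0.0, -0.525]
contact_force: [-0.3, 0.1, 0.0]
width: 0.093
finger_force: 0.0
```

```bash
python3 - <<'E'
from h import *
grab("wrist","w5",None,1.5)
delta((.527,-.2361,.40),np.radians(-30.2))
E
```

```text
t 13.8 pos [ 0.5263 -0.2364  0.2747] rot [ 3.1415 -0.     -0.5254] F [-0.1 -0.  -0.1] w 0.0932
tool shift mm [   0.4   -0.6 -125.3] spin 0.1
```

View pics/w5.png

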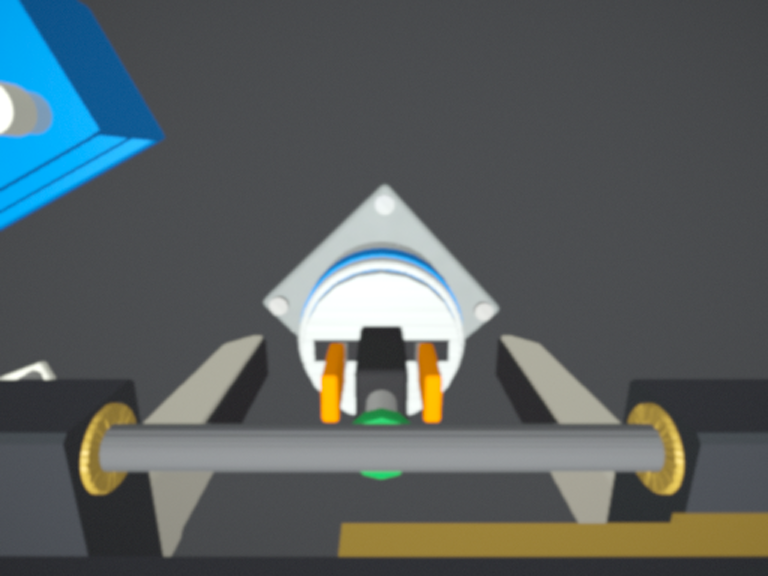

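The gauge stands seated, its collar on the blue rim at (382,330), with the paddles sprung partly out. Next I'll rise, close the fingers and press the button.

{"op": "step_arm", "data": {
  "commands": [
    [0,0,-10,0,1],
    [0,0,-25,0,1],
    [0,0,-35,0,1],
    [0,0,-15,0,0],
    [0,0,0,0,0],
    [0,0,0,0,0],
    [0,0,0,0,0],
    [0,0,0,0,0],
    [0,0,0,0,0],
    [0,0,0,0,0]
  ]
}}

```text
time_s: 14.8
tool_pos: [0.5263, -0.2364, 0.3591]
eef_rot: [3.141, 0.001, -0.525]
contact_force: [0.2, 0.3, -0.1]
width: 0.0414
finger_force: 0.0
```

{"op": "step_arm", "data": {
  "commands": [
    [0.4,-0.3,0,0,0],
    [0,0,0,0,0],
    [0,0,0,0,0],
    [0,0,0,0,0],
    [0,0,0,0,0],
    [0,0,0,0,0],
    [0,0,0,0,0]
  ]
}}

```text
time_s: 15.5
tool_pos: [0.5268, -0.2364, 0.3597]
eef_rot: [3.142, -0.0, -0.525]
contact_force: [-0.4, 0.2, 0.1]
width: 0.0002
finger_force: 0.0
```

{"op": "step_arm", "data": {
  "commands": [
    [0,0,10,0,0],
    [0,0,10,0,0],
    [0,0,4,0,0],
    [0,0,1,0,0],
    [0,0,1,0,0],
    [0,0,1,0,0],
    [0,0,1,0,0],
    [0,0,0,0,0],
    [0,0,0,0,0]
  ]
}}

```text
time_s: 16.4
tool_pos: [0.5267, -0.2364, 0.3321]
eef_rot: [-3.141, -0.0, -0.525]
contact_force: [-2.4, 0.7, 5.1]
width: 0.0004
finger_force: 2.7
```

{"op": "step_arm", "data": {
  "commands": [
    [0,0,1,0,0],
    [0,0,1,0,0],
    [0,0,1,0,0],
    [0,0,1,0,0],
    [0,0,1,0,0],
    [0,0,0,0,0]
  ]
}}

```text
time_s: 17.0
tool_pos: [0.5267, -0.2364, 0.3269]
eef_rot: [-3.142, 0.0, -0.525]
contact_force: [-2.3, 0.9, 3.0]
width: 0.0004
finger_force: 2.0
```

{"op": "step_arm", "data": {
  "commands": [
    [0,0,1,0,0],
    [0,0,0.5,0,0],
    [0,0,0,0,0]
  ]
}}

```text
time_s: 17.3
tool_pos: [0.5267, -0.2364, 0.3254]
eef_rot: [-3.142, 0.0, -0.525]
contact_force: [-1.7, 0.2, 4.1]
width: 0.0004
finger_force: 2.3
```

{"op": "step_arm", "data": {
  "commands": [
    [0,0,0.6,0,0],
    [0,0,0,0,0]
  ]
}}

```text
time_s: 17.5
tool_pos: [0.5267, -0.2364, 0.3248]
eef_rot: [-3.142, 0.0, -0.525]
contact_force: [-1.0, 0.0, 4.8]
width: 0.0003
finger_force: 2.5
```

{"op": "step_arm", "data": {
  "commands": [
    [0,0,0.6,0,0],
    [0,0,0,0,0]
  ]
}}

```text
time_s: 17.7
tool_pos: [0.5267, -0.2364, 0.3242]
eef_rot: [-3.142, 0.0, -0.525]
contact_force: [-1.2, 1.0, 4.8]
width: 0.0004
finger_force: 2.5
```

{"op": "step_arm", "data": {
  "commands": [
    [0,0,0.5,0,0],
    [0,0,0,0,0]
  ]
}}

```text
time_s: 17.9
tool_pos: [0.5267, -0.2364, 0.3237]
eef_rot: [-3.142, 0.0, -0.525]
contact_force: [-2.3, 0.3, 3.8]
width: 0.0004
finger_force: 2.5
```

{"op": "step_arm", "data": {
  "commands": [
    [0,0,0.5,0,0],
    [0,0,0,0,0]
  ]
}}

```text
time_s: 18.1
tool_pos: [0.5267, -0.2364, 0.3232]
eef_rot: [-3.142, 0.0, -0.525]
contact_force: [-1.7, 0.7, 5.0]
width: 0.0003
finger_force: 2.5
```

{"op": "step_arm", "data": {
  "commands": [
    [0,0,0.5,0,0],
    [0,0,0,0,0]
  ]
}}

```text
time_s: 18.3
tool_pos: [0.5267, -0.2364, 0.3228]
eef_rot: [-3.142, 0.0, -0.525]
contact_force: [-2.0, 1.1, 5.6]
width: 0.0007
finger_force: 2.6
```

{"op": "step_arm", "data": {
  "commands": [
    [0,0,0.5,0,0],
    [0,0,0,0,0]
  ]
}}

```text
time_s: 18.5
tool_pos: [0.5267, -0.2364, 0.3223]
eef_rot: [-3.142, -0.0, -0.525]
contact_force: [-1.8, 0.3, 6.0]
width: 0.0003
finger_force: 3.0
```

Force is starting to rise; smaller checks now.

{"op": "step_arm", "data": {
  "commands": [
    [0,0,0.4,0,0],
    [0,0,0,0,0]
  ]
}}

```text
time_s: 18.7
tool_pos: [0.5267, -0.2364, 0.322]
eef_rot: [-3.142, -0.0, -0.525]
contact_force: [-2.0, 0.2, 7.2]
width: 0.0004
finger_force: 3.4
```

{"op": "step_arm", "data": {
  "commands": [
    [0,0,0.4,0,0],
    [0,0,0,0,0]
  ]
}}

```text
time_s: 18.9
tool_pos: [0.5267, -0.2364, 0.3217]
eef_rot: [-3.141, -0.0, -0.525]
contact_force: [-3.0, 1.3, 6.6]
width: 0.0003
finger_force: 3.8
```

{"op": "step_arm", "data": {
  "commands": [
    [0,0,0.4,0,0],
    [0,0,0,0,0]
  ]
}}

```text
time_s: 19.1
tool_pos: [0.5267, -0.2364, 0.3213]
eef_rot: [-3.141, -0.0, -0.525]
contact_force: [-3.1, 1.2, 8.9]
width: 0.0005
finger_force: 4.1
```

The bite is reached at about 12 mm. I'll rise, open and regrip.

{"op": "step_arm", "data": {
  "commands": [
    [0,0,0,0,0],
    [0,0,-2,0,0],
    [0,0,-10,0,0],
    [0,0,-26,0,1],
    [0,0,0,0,1],
    [0,0,0,0,1],
    [0,0,0,0,1],
    [0,0,0,0,1],
    [0,0,0,0,1],
    [0,0,0,0,1]
  ]
}}

```text
time_s: 20.1
tool_pos: [0.5268, -0.2363, 0.3584]
eef_rot: [3.141, 0.001, -0.525]
contact_force: [0.2, 0.6, -0.4]
width: 0.0518
finger_force: 0.0
```

{"op": "step_arm", "data": {
  "commands": [
    [-0.4,0.3,0,0,1],
    [0,0,0,0,1],
    [0,0,0,0,1],
    [0,0,0,0,1],
    [0,0,0,0,1],
    [0,0,0,0,1]
  ]
}}

```text
time_s: 20.7
tool_pos: [0.5263, -0.2364, 0.3588]
eef_rot: [3.142, -0.0, -0.525]
contact_force: [0.6, 0.2, 0.6]
width: 0.0927
finger_force: 0.0
```

```bash
python3 - <<'E'
from h import *
grab("wrist","w6",None,1.5)
delta((.527,-.2361,.275),np.radians(-30.2))
E
```

```text
t 20.75 pos [ 0.5263 -0.2364  0.3588] rot [ 3.1416 -0.     -0.5254] F [ 0.3 -0.1 -0.2] w 0.0929
tool shift mm [ 0.4 -0.7 83.8] spin 0.1
```

View pics/w6.png

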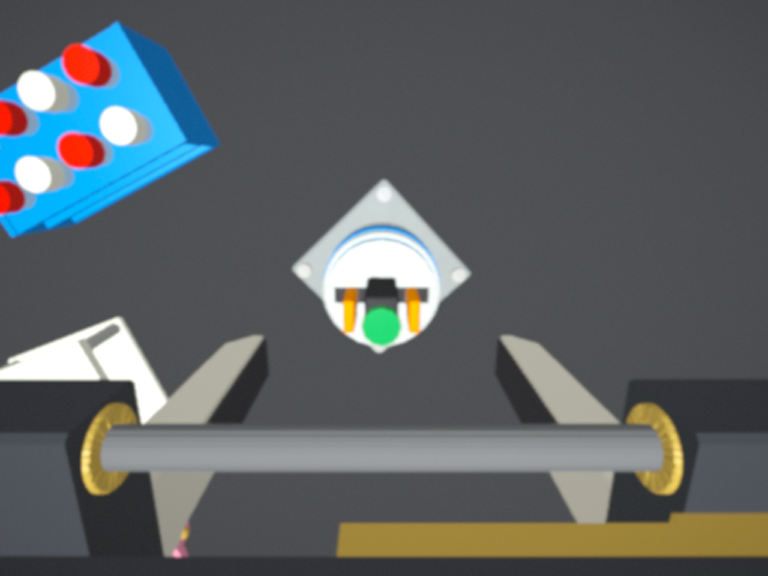

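The gauge is still upright and seated, the green cap visibly lower at (381,325). Regripping at TCP z 0.275.

{"op": "step_arm", "data": {
  "commands": [
    [0,0,25,0,1],
    [0,0,35,0,1],
    [0,0,20,0,1],
    [0,0,4,0,1],
    [0,0,0,0,0.33],
    [0,0,0,0,0.33],
    [0,0,0,0,0.33],
    [0,0,0,0,0.33],
    [0,0,0,0,0.33],
    [0,0,0,0,0.33]
  ]
}}

```text
time_s: 21.75
tool_pos: [0.5263, -0.2364, 0.2752]
eef_rot: [-3.141, -0.001, -0.525]
contact_force: [-0.7, -0.7, 0.2]
width: 0.0493
finger_force: 0.0
```

{"op": "step_arm", "data": {
  "commands": [
    [0,0,0,0,0.33],
    [0,0,0,0,0.33],
    [0,0,0,0,0.33],
    [0,0,0,0,0.33],
    [0,0,0,0,0.33]
  ]
}}

```text
time_s: 22.25
tool_pos: [0.5263, -0.2364, 0.2753]
eef_rot: [-3.141, -0.0, -0.525]
contact_force: [-0.9, 1.3, 7.4]
width: 0.0333
finger_force: 30.0
```

{"op": "step_arm", "data": {
  "commands": [
    [0,0,-4,0,0.33],
    [0,0,-8,0,0.33],
    [0,0,-15,0,0.33],
    [0,0,-20,0,0.33],
    [0,0,-25,0,0.33],
    [0,0,-15,0,0.33],
    [0,0,-8,0,0.33],
    [0,0,0,0,0.33],
    [0,0,0,0,0.33]
  ]
}}

```text
time_s: 23.15
tool_pos: [0.526, -0.2363, 0.3693]
eef_rot: [3.141, 0.001, -0.525]
contact_force: [0.3, 0.3, -2.9]
width: 0.0327
finger_force: 30.0
```

```bash
python3 - <<'E'
from h import *
delta((.5539,.0217,.37),np.radians(-30.2))
E
```

```text
t 23.15 pos [ 0.526  -0.2363  0.3693] rot [ 3.1414e+00  9.0000e-04 -5.2520e-01] F [ 0.3  0.3 -2.9] w 0.0327
tool shift mm [-105.2 -237.2   -0.7] spin 0.11
```

{"op": "step_arm", "data": {
  "commands": [
    [-5,-11,0,0,0.33],
    [-11,-24,0,0,0.33],
    [-13,-30,0,0,0.33],
    [-13,-30,0,0,0.33],
    [-13,-30,0,0,0.33],
    [-13,-30,0,0,0.33],
    [-13,-30,0,0,0.33],
    [-12,-26,0,0,0.33],
    [-8,-18,0,0,0.33],
    [-4,-8,0,0,0.33]
  ]
}}

```text
time_s: 24.15
tool_pos: [0.5541, 0.0244, 0.3689]
eef_rot: [3.141, 0.002, -0.522]
contact_force: [-0.1, -0.2, -2.9]
width: 0.033
finger_force: 30.0
```

{"op": "step_arm", "data": {
  "commands": [
    [0,0,0,0,0.33],
    [0,0,0,0,0.33],
    [0,0,20,0,0.33],
    [0,0,20,0,0.33],
    [0,0,0,0,0.33],
    [0,0,0,0,0.33]
  ]
}}

```text
time_s: 24.75
tool_pos: [0.5543, 0.02, 0.3299]
eef_rot: [3.141, 0.0, -0.527]
contact_force: [0.4, 0.1, -3.5]
width: 0.0329
finger_force: 30.0
```

```bash
python3 - <<'E'
from h import *
grab("wrist","w7",None,1.5)
delta((.5539,.0217,.26),np.radians(-30.2))
E
```

```text
t 24.8 pos [0.5545 0.0203 0.3304] rot [ 3.1415e+00 -5.0000e-04 -5.2680e-01] F [-0.4 -0.9 -3.2] w 0.033
tool shift mm [-1.3 -0.9 70.4] spin 0.02
```

View pics/w7.png

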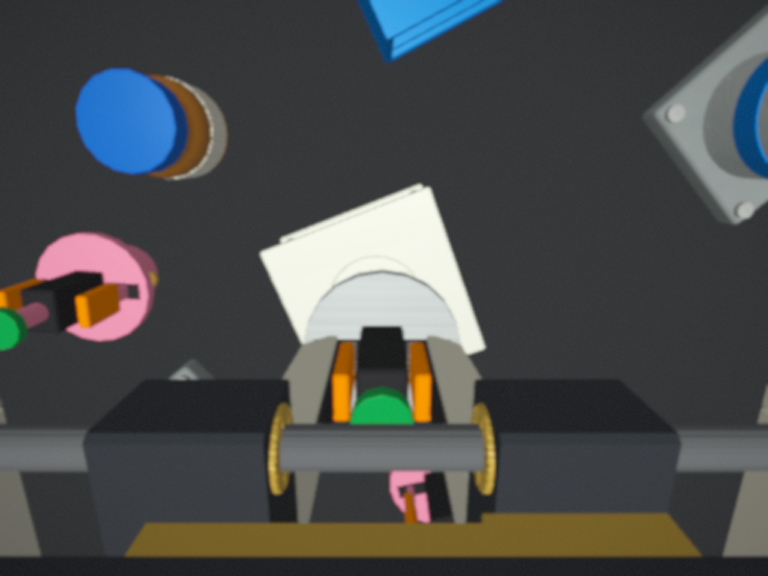

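The gauge hangs above the stand, with the hole's arc at about (377,257). I'll check the centring against the visible plate corners.

```bash
python3 - <<'E'
from h import *
C=[atz("wrist",(x/1.5,y/1.5),.055) for x,y in [(260,253),(430,187),(485,347)]]
print(np.round(C,4),"mid diag",(C[0]+C[2])/2,np.linalg.norm(C[0]-C[1]),np.linalg.norm(C[1]-C[2]))
m=vision.camera_model("wrist");T=np.linalg.inv(m["cam_to_world"])
for X in ([.5539,.0215,.055],):
  p=T@np.r_[X,1];print(1.5*(m["fx"]*p[0]/-p[2]+m["cx"]),1.5*(m["fy"]*-p[1]/-p[2]+m["cy"]))
print("arc", [np.round(atz("wrist",(x/1.5,y/1.5),.055)[:2],4) for x,y in [(332,283),(377,257),(418,278)]])
E
```

```text
[[ 0.6137  0.068   0.055 ]
 [ 0.5969 -0.0353  0.055 ]
 [ 0.4951 -0.0187  0.055 ]] mid diag [0.55438014 0.02464575 0.055     ] 0.10464335452952789 0.10319153890501764
380.82869700446696 299.55675402326295
arc [array([0.5773, 0.0413]), array([0.5774, 0.0104]), array([ 0.5544, -0.0042])]
```

{"op": "step_arm", "data": {
  "commands": [
    [-2,-2.5,0,0,0.33],
    [0,0,10,0,0.33],
    [0,0,10,0,0.33],
    [0,0,10,0,0.33],
    [0,0,8,0,0.33],
    [0,0,8,0,0.33],
    [0,0,8,0,0.33],
    [0,0,8,0,0.33],
    [0,0,4,0,0.33],
    [0,0,0,0,0.33]
  ]
}}

```text
time_s: 25.8
tool_pos: [0.5537, 0.0244, 0.2632]
eef_rot: [3.141, 0.001, -0.525]
contact_force: [-0.4, 0.2, -4.1]
width: 0.0329
finger_force: 30.0
```

{"op": "step_arm", "data": {
  "commands": [
    [0,0,1,0,0.33],
    [0,0,1,0,0.33],
    [0,0,1,0,0.33],
    [0,0,0,0,0.33]
  ]
}}

```text
time_s: 26.2
tool_pos: [0.5539, 0.0245, 0.2609]
eef_rot: [-3.141, -0.0, -0.525]
contact_force: [0.6, 0.0, -4.3]
width: 0.0329
finger_force: 30.0
```

{"op": "step_arm", "data": {
  "commands": [
    [0,0,0.5,0,0.33],
    [0,0,0.5,0,0.33],
    [0,0,0,0,0.4],
    [0,0,0,0,0.5],
    [0,0,0,0,0.6],
    [0,0,0,0,0.8],
    [0,0,0,0,1],
    [0,0,0,0,1],
    [0,0,0,0,1],
    [0,0,0,0,1]
  ]
}}

```text
time_s: 27.2
tool_pos: [0.5538, 0.0244, 0.2598]
eef_rot: [3.142, 0.0, -0.525]
contact_force: [0.1, -0.5, -0.1]
width: 0.0883
finger_force: 0.0
```

{"op": "step_arm", "data": {
  "commands": [
    [0,0,0,0,1],
    [0,0,0,0,1],
    [0,0,-10,0,1],
    [0,0,-25,0,1],
    [0,0,-40,0,1],
    [0,0,-40,0,1],
    [0,0,-30,0,1],
    [-40,0,0,0,1],
    [0,0,0,0,1],
    [0,0,0,0,1]
  ]
}}

```text
time_s: 28.2
tool_pos: [0.5186, 0.0448, 0.4057]
eef_rot: [-3.141, -0.0, -0.524]
contact_force: [0.4, 0.1, 0.0]
width: 0.0931
finger_force: 0.0
```

```bash
python3 - <<'E'
from h import *
im=grab("wrist","w8",(150,60,220,170),3);m=vision.camera_model("wrist");hsv=cv2.cvtColor(im,cv2.COLOR_RGB2HSV)
delta((.554,.024,.40),np.radians(-30.2))
E
```

```text
t 28.25 pos [0.5192 0.0445 0.4054] rot [-3.141e+00 -6.000e-04 -5.249e-01] F [ 0.2  0.2 -0.2] w 0.0931
tool shift mm [40.3  0.3  5.4] spin 0.13
```

View pics/w8.png

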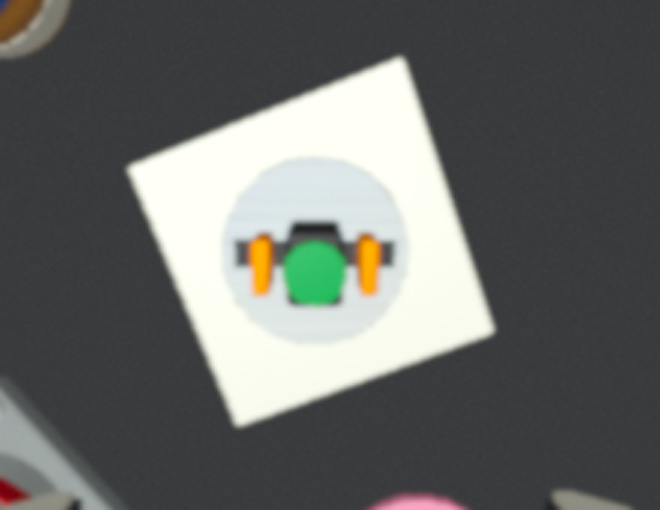

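The gauge hangs centred on the plate, collar at (314,250), button down and paddles held in. The arm is clear.

```bash
python3 -c "
from plant import order; print(order.close_job())"
```

```text
the job is handed in; nothing more can be done
None
```

The job is handed in: I gauged the blue bore, pushed the lock to its bite (about 12 mm), and hung the gauge upright in its stand at about 28 s; the verdict was not shown.

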